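# Pull out the hot pan and deal the buns onto the serving trays

### The job

First take the blue pan puller and, with its hook behind the pan's bail handle, drag the hot pan with all its buns forward until it stands wholly on the black heat mat; keep the gripper itself off the pan until it is there. Stand the puller back on its foot on the green board, and deal the buns from the pan onto the wooden serving trays, one per tray in turn, giving every tray its first bun before any tray gets its second, until each of the two compartments of every tray holds one bun lying in it; leave any buns left over in the pan. Leave the jar, bowl and mug where they are.

Things in the scene. Friction and masses are not known exactly. Their poses are not given: they have to be found in the camera images.
- pan: aluminium baking pan, white paper lining, 200 (x) x 330 (y) mm, walls 22 mm high, 4 mm thick, floor 3 mm, about 0.5 kg, slides on the counter; origin: centre of its underside; its -x side, with a bail handle, faces roughly towards the robot. Hot: not to be touched with the gripper before it stands on the heat mat
- pan_bail (a point): middle of the pan's bail handle: a yellow steel bar 8 mm thick and 120 mm long along the pan's y, its centre line 26 mm above the pan's underside and 28 mm outside the -x wall; between bar and wall is a clear gap of 24 mm, open from above and below
- hook: pan puller, loose, 0.25 kg, standing on its foot: steel foot 75 x 50 x 8 mm, upright blue grip 70 (x) x 24 (y) mm from 8 to 44 mm above the underside; from its front a 10 mm steel rod runs along +x (centre 38 mm up) and turns down at x = 72 mm as a hook ending 1 mm above the underside; 29 mm gap between foot and hook. Origin: centre of the foot's underside, below mid-grip
- heat_mat: black heat mat 280 (x) x 390 (y) mm lying flush on the counter, 1 mm, fixed, no obstacle; origin: its centre
- tool_board: green board 260 (x) x 180 (y) x 10 mm, fixed, on which the puller stands at the start; origin: centre of its underside
- red_board: red cutting board 360 (x) x 240 (y) x 12 mm, fixed, on which the serving trays stand; origin: centre of its underside. It is to the left or to the right of the heat mat, the green board on the other side
- jar: bystander: amber jar with yellow cap, 72 mm across, 90 mm high; origin: centre of its underside
- bowl: bystander: blue bowl 90 mm across, 50 mm high; origin: centre of its underside
- mug: bystander: white mug 76 mm across, 90 mm high; origin: centre of its underside
- bun1_mid (a point): middle of a round bread bun, 56 mm across (upright sides from 10 to 26 mm up, domed above), 44 mm high, about 45 g, firm; the point lies 22 mm above its flat underside, on its axis (z); at the start it lies in the pan
- bun2_mid (a point): middle of a round bread bun, 56 mm across (upright sides from 10 to 26 mm up, domed above), 44 mm high, about 45 g, firm; the point lies 22 mm above its flat underside, on its axis (z); at the start it lies in the pan
- bun3_mid (a point): middle of a round bread bun, 56 mm across (upright sides from 10 to 26 mm up, domed above), 44 mm high, about 45 g, firm; the point lies 22 mm above its flat underside, on its axis (z); at the start it lies in the pan
- bun4_mid (a point): middle of a round bread bun, 56 mm across (upright sides from 10 to 26 mm up, domed above), 44 mm high, about 45 g, firm; the point lies 22 mm above its flat underside, on its axis (z); at the start it lies in the pan
- bun5_mid (a point): middle of a round bread bun, 56 mm across (upright sides from 10 to 26 mm up, domed above), 44 mm high, about 45 g, firm; the point lies 22 mm above its flat underside, on its axis (z); at the start it lies in the pan
- bun6_mid (a point): middle of a round bread bun, 56 mm across (upright sides from 10 to 26 mm up, domed above), 44 mm high, about 45 g, firm; the point lies 22 mm above its flat underside, on its axis (z); at the start it lies in the pan
- tray1: wooden serving tray, 90 (x) x 160 (y) mm outside, base 4 mm thick, rim 10 mm high and 4 mm thick, with a like 4 mm divider across its middle making two compartments of 82 (x) x 74 (y) mm inside, one bun each; about 0.35 kg, loose, on the red board; origin: centre of its underside. Not every tray is there each time (2 or 3 are)
- tray1_a (a point): centre of the floor of this tray's compartment a, at (0, -39, 4) mm in the tray's frame
- tray1_b (a point): centre of the floor of this tray's compartment b, at (0, 39, 4) mm in the tray's frame
- tray2: wooden serving tray, 90 (x) x 160 (y) mm outside, base 4 mm thick, rim 10 mm high and 4 mm thick, with a like 4 mm divider across its middle making two compartments of 82 (x) x 74 (y) mm inside, one bun each; about 0.35 kg, loose, on the red board; origin: centre of its underside. Not every tray is there each time (2 or 3 are)
- tray2_a (a point): centre of the floor of this tray's compartment a, at (0, -39, 4) mm in the tray's frame
- tray2_b (a point): centre of the floor of this tray's compartment b, at (0, 39, 4) mm in the tray's frame
- tray3: wooden serving tray, 90 (x) x 160 (y) mm outside, base 4 mm thick, rim 10 mm high and 4 mm thick, with a like 4 mm divider across its middle making two compartments of 82 (x) x 74 (y) mm inside, one bun each; about 0.35 kg, loose, on the red board; origin: centre of its underside. Not every tray is there each time (2 or 3 are)
- tray3_a (a point): centre of the floor of this tray's compartment a, at (0, -39, 4) mm in the tray's frame
- tray3_b (a point): centre of the floor of this tray's compartment b, at (0, 39, 4) mm in the tray's frame
Mind the look-alikes: they are no part of the job. Leave any purple or red look-alike of the part that bears bun1_mid alone.

How it is judged (in metres and radians):
On the way, in this order (a step that is already met when the one before it is completed fails the run):
1. the puller's hook is dragging the pan: it presses on the pan, which has moved 4 cm (contact force between hook and pan above 0.2 N and distance of pan from where it was at the start of the episode above 0.04 m), for 0.1 s.
2. the pan stands wholly on the heat mat, all the buns still in it (x of pan in the frame of heat_mat between -0.042 and 0.042 m and y of pan in the frame of heat_mat between -0.032 and 0.032 m and linear speed of pan below 0.03 m/s and height (world z) of each of bun1_mid, bun2_mid, bun3_mid, bun4_mid, bun5_mid, bun6_mid below 0.052 m and x of bun1_mid in the frame of pan between -0.1 and 0.1 m and y of bun1_mid in the frame of pan between -0.165 and 0.165 m and x of bun2_mid in the frame of pan between -0.1 and 0.1 m and y of bun2_mid in the frame of pan between -0.165 and 0.165 m and x of bun3_mid in the frame of pan between -0.1 and 0.1 m and y of bun3_mid in the frame of pan between -0.165 and 0.165 m and x of bun4_mid in the frame of pan between -0.1 and 0.1 m and y of bun4_mid in the frame of pan between -0.165 and 0.165 m and x of bun5_mid in the frame of pan between -0.1 and 0.1 m and y of bun5_mid in the frame of pan between -0.165 and 0.165 m and x of bun6_mid in the frame of pan between -0.1 and 0.1 m and y of bun6_mid in the frame of pan between -0.165 and 0.165 m), for 0.2 s.
3. the first round is dealt: every tray holds one bun, none has both compartments filled ((horizontal distance between any of bun1_mid, bun2_mid, bun3_mid, bun4_mid, bun5_mid, bun6_mid and tray1_a below 0.02 m or horizontal distance between any of bun1_mid, bun2_mid, bun3_mid, bun4_mid, bun5_mid, bun6_mid and tray1_b below 0.02 m) and (horizontal distance between any of bun1_mid, bun2_mid, bun3_mid, bun4_mid, bun5_mid, bun6_mid and tray2_a below 0.02 m or horizontal distance between any of bun1_mid, bun2_mid, bun3_mid, bun4_mid, bun5_mid, bun6_mid and tray2_b below 0.02 m) and (horizontal distance between any of bun1_mid, bun2_mid, bun3_mid, bun4_mid, bun5_mid, bun6_mid and tray3_a below 0.02 m or horizontal distance between any of bun1_mid, bun2_mid, bun3_mid, bun4_mid, bun5_mid, bun6_mid and tray3_b below 0.02 m) and not (horizontal distance between any of bun1_mid, bun2_mid, bun3_mid, bun4_mid, bun5_mid, bun6_mid and tray1_a below 0.02 m and horizontal distance between any of bun1_mid, bun2_mid, bun3_mid, bun4_mid, bun5_mid, bun6_mid and tray1_b below 0.02 m) and not (horizontal distance between any of bun1_mid, bun2_mid, bun3_mid, bun4_mid, bun5_mid, bun6_mid and tray2_a below 0.02 m and horizontal distance between any of bun1_mid, bun2_mid, bun3_mid, bun4_mid, bun5_mid, bun6_mid and tray2_b below 0.02 m) and not (horizontal distance between any of bun1_mid, bun2_mid, bun3_mid, bun4_mid, bun5_mid, bun6_mid and tray3_a below 0.02 m and horizontal distance between any of bun1_mid, bun2_mid, bun3_mid, bun4_mid, bun5_mid, bun6_mid and tray3_b below 0.02 m) and height (world z) of each of bun1_mid, bun2_mid, bun3_mid, bun4_mid, bun5_mid, bun6_mid below 0.052 m), for 0.2 s.
At the end, for the whole second after the job is handed in: Each compartment of every tray present holds a bun (centre within 20 mm, middle below 52 mm), any other bun in the pan; pan on the heat mat (within 42 mm in x, 32 mm in y of its centre); puller upright and still on the green board (within 110 mm in x, 75 mm in y) (((x of bun1_mid in the frame of pan between -0.1 and 0.1 m and y of bun1_mid in the frame of pan between -0.165 and 0.165 m) or horizontal distance between bun1_mid and tray1_a below 0.02 m or horizontal distance between bun1_mid and tray1_b below 0.02 m or horizontal distance between bun1_mid and tray2_a below 0.02 m or horizontal distance between bun1_mid and tray2_b below 0.02 m or horizontal distance between bun1_mid and tray3_a below 0.02 m or horizontal distance between bun1_mid and tray3_b below 0.02 m) and ((x of bun2_mid in the frame of pan between -0.1 and 0.1 m and y of bun2_mid in the frame of pan between -0.165 and 0.165 m) or horizontal distance between bun2_mid and tray1_a below 0.02 m or horizontal distance between bun2_mid and tray1_b below 0.02 m or horizontal distance between bun2_mid and tray2_a below 0.02 m or horizontal distance between bun2_mid and tray2_b below 0.02 m or horizontal distance between bun2_mid and tray3_a below 0.02 m or horizontal distance between bun2_mid and tray3_b below 0.02 m) and ((x of bun3_mid in the frame of pan between -0.1 and 0.1 m and y of bun3_mid in the frame of pan between -0.165 and 0.165 m) or horizontal distance between bun3_mid and tray1_a below 0.02 m or horizontal distance between bun3_mid and tray1_b below 0.02 m or horizontal distance between bun3_mid and tray2_a below 0.02 m or horizontal distance between bun3_mid and tray2_b below 0.02 m or horizontal distance between bun3_mid and tray3_a below 0.02 m or horizontal distance between bun3_mid and tray3_b below 0.02 m) and ((x of bun4_mid in the frame of pan between -0.1 and 0.1 m and y of bun4_mid in the frame of pan between -0.165 and 0.165 m) or horizontal distance between bun4_mid and tray1_a below 0.02 m or horizontal distance between bun4_mid and tray1_b below 0.02 m or horizontal distance between bun4_mid and tray2_a below 0.02 m or horizontal distance between bun4_mid and tray2_b below 0.02 m or horizontal distance between bun4_mid and tray3_a below 0.02 m or horizontal distance between bun4_mid and tray3_b below 0.02 m) and ((x of bun5_mid in the frame of pan between -0.1 and 0.1 m and y of bun5_mid in the frame of pan between -0.165 and 0.165 m) or horizontal distance between bun5_mid and tray1_a below 0.02 m or horizontal distance between bun5_mid and tray1_b below 0.02 m or horizontal distance between bun5_mid and tray2_a below 0.02 m or horizontal distance between bun5_mid and tray2_b below 0.02 m or horizontal distance between bun5_mid and tray3_a below 0.02 m or horizontal distance between bun5_mid and tray3_b below 0.02 m) and ((x of bun6_mid in the frame of pan between -0.1 and 0.1 m and y of bun6_mid in the frame of pan between -0.165 and 0.165 m) or horizontal distance between bun6_mid and tray1_a below 0.02 m or horizontal distance between bun6_mid and tray1_b below 0.02 m or horizontal distance between bun6_mid and tray2_a below 0.02 m or horizontal distance between bun6_mid and tray2_b below 0.02 m or horizontal distance between bun6_mid and tray3_a below 0.02 m or horizontal distance between bun6_mid and tray3_b below 0.02 m) and height (world z) of each of bun1_mid, bun2_mid, bun3_mid, bun4_mid, bun5_mid, bun6_mid below 0.052 m and horizontal distance between any of bun1_mid, bun2_mid, bun3_mid, bun4_mid, bun5_mid, bun6_mid and tray1_a below 0.02 m and horizontal distance between any of bun1_mid, bun2_mid, bun3_mid, bun4_mid, bun5_mid, bun6_mid and tray1_b below 0.02 m and horizontal distance between any of bun1_mid, bun2_mid, bun3_mid, bun4_mid, bun5_mid, bun6_mid and tray2_a below 0.02 m and horizontal distance between any of bun1_mid, bun2_mid, bun3_mid, bun4_mid, bun5_mid, bun6_mid and tray2_b below 0.02 m and horizontal distance between any of bun1_mid, bun2_mid, bun3_mid, bun4_mid, bun5_mid, bun6_mid and tray3_a below 0.02 m and horizontal distance between any of bun1_mid, bun2_mid, bun3_mid, bun4_mid, bun5_mid, bun6_mid and tray3_b below 0.02 m and x of pan in the frame of heat_mat between -0.042 and 0.042 m and y of pan in the frame of heat_mat between -0.032 and 0.032 m and x of hook in the frame of tool_board between -0.11 and 0.11 m and y of hook in the frame of tool_board between -0.075 and 0.075 m and angle between hook's own z axis and vertical below 0.12 rad and height (world z) of hook below 0.02 m and linear speed of hook below 0.02 m/s); the robot touches nothing.
It fails at once if the gripper or arm touches the pan before it has reached the heat mat (x of pan in the frame of heat_mat above 0.06 m and contact force between any of the fingers, the arm and pan above 1 N).
It fails at once if the jar is moved more than 3 cm (distance of jar from where it was at the start of the episode above 0.03 m).
It fails at once if the bowl is moved more than 3 cm (distance of bowl from where it was at the start of the episode above 0.03 m).
It fails at once if the mug is moved more than 3 cm (distance of mug from where it was at the start of the episode above 0.03 m).
Of tray1, tray2, tray3 only 2 to 3 are there at a start; the rules pass over those that are not, and their reading is None.
At some moment in a run one of hook, bun1, bun2, bun3, bun4, bun5, bun6 may be knocked a few centimetres aside while the robot is not near it.
Once in a run the grip may slacken for a moment while it holds something.
It also fails if it takes over 210 s, if anything falls off the work surface, if the arm or the gripper's body presses on something with over 40 N, if the wrist force passes 120 N, or if a joint passes its speed limit or range.

### The arm

A 7-joint arm with a two-finger parallel gripper is mounted at the origin on the work surface. World frame = base frame: x ahead of the robot, y to its left, z up, the work surface at z = 0. Lengths are in mm, angles in rad, forces in N, time in s.
With the tool pointing down it reaches from about 400 to 900 mm from the base axis. Payload 5.6 kg.
Tool frame: the origin (TCP) lies midway between the tips of the shut fingers; the grasp point (between the pads) lies 19 mm behind it; x points along the fingers, y is the direction in which the jaws open and shut, and the axes are right-handed (so a half turn about x gives the same grasp; the last joint's range is limited). The gripper opens to 92 mm and grips with 3 to 60 N. Pads are 20 mm wide; open, the fingers measure 128 mm over their backs; the gripper's body (75 mm by 189 mm) begins 69 mm behind the grasp point.
Start: joints at [-1.284, 0.468, -0.012, 1.603, 0.006, 1.071, -0.056], TCP at [210.547, 614.963, 190.592] pointing down, gripper open.
Joint ranges: [-2.53, 2.53], [-0.31, 2.02], [-1.57, 1.55], [0.28, 2.44], [-1.29, 4.43], [0.15, 1.84], [-2.92, 2.92]. Speed limits (rad/s): [2.57, 2.57, 3.14, 3.14, 3.14, 3.14, 3.14].

### API

Orientations are given as a rotation vector (axis times angle).
In Python, from cell import robot, grip, kin, viewer gives the robot as it stands. Calls block until the motion is done:
- robot.movep(position, orientation): joint-space move of the TCP to a pose.
- robot.servo_line(position, feed=150, rotation=None): straight line of the TCP; rotation=None keeps the orientation; feed is the mean speed in mm/s.
- robot.goto_joints(angles): joint-space move.
- grip(opening, newtons=None): opening from 0.0 (shut) to 1.0 (fully open); newtons is the grip in N (None keeps the last); returns when the fingers have stopped.
- robot.hold(seconds).
- kin.ik(position, orientation): joint angles nearest the present ones, or None.
- robot.observe(): the state.
- viewer.read_camera(name): name is "scene" or "top"; returns the picture (480x640x3 uint8, red, green, blue); there is no depth.
- viewer.camera_info(name): a dict with "camera_matrix" (3x3 intrinsics, pixels), "R" (3x3) and "t" (3): a world point X has camera coordinates R X + t. Camera axes: x right, y down, z forward; pixel columns grow to the right and rows downward; lengths in mm; the calibration is good to about 2 mm. A picture is of the moment at which its call begins. camera_info takes no time and is no camera call.
A pose or a line that the arm cannot do raises robot.IKError and nothing moves.
- robot.job_done(): hands the job in, once; it reports no verdict.
Trained networks look in the newest picture that a camera, given by its name, has taken for a name from the list of things; names that differ only in an ending like _2 or _b are one class to them, and where a whole thing is asked for, a point or a joint stands for the part that bears it (a point fixed in the world has none). Each returns a list of dicts, best first, with "confidence" (0 to 1); they miss things now and then, are a little off and sometimes report something else, mostly with a low value. They report only what shows in the picture. A call takes as long as a camera call. They do not tell look-alikes from the thing itself.
- viewer.silhouettes(name, camera): "mask" (480x640 bool, what is visible of it).
- viewer.pinpoint(name, camera): "at" ([x, y, z] in mm, in the coordinates of the camera as it stood for that picture, good to about 4 mm: a listed point, or the origin of a listed thing).
The state is a dict: "t": time; "joints": joint angles; "joint_velocities": joint speeds; "joint_torque": joint torques, N m; "tcp_pos": TCP position; "tcp_rot": TCP orientation; "contact_force": force on the tool from outside, world axes, zero at the start; "wrist_torque": the same for the moment, N m; "grip_width": opening from 0.0 (shut) to 1.0 (fully open).
Only numpy, scipy, OpenCV 4.12 (cv2) and the standard library are available. Lean on these libraries where they do the work, as an engineer would, in place of code of your own. Each camera call takes 0.05 s, during which the arm holds its last target. There are 200 camera calls.

## Working session

There is one attempt and no reset: what is moved stays moved. The work goes in short steps, each a Python script; the robot and the scene stay as the last script left them, time stands still between calls to the robot, and variables do not carry over. Pictures are saved under pics/ and viewed, about 12 in all and at most 16, crops included, and the job is handed in when it is done.

```bash
ls; mkdir -p pics; cat > h.py <<'E'
import numpy as np, cv2
from cell import robot, grip, kin, viewer
from scipy.spatial.transform import Rotation as Rot
def snap(cam,fn):
    im=viewer.read_camera(cam); cv2.imwrite('pics/'+fn,im[:,:,::-1]); return im
def toworld(p,cam):
    c=viewer.camera_info(cam); return np.array(c["R"]).T@(np.array(p)-np.array(c["t"]))
def pix2w(u,v,z,cam):
    c=viewer.camera_info(cam);R=np.array(c["R"]);o=-R.T@np.array(c["t"])
    d=R.T@np.linalg.inv(np.array(c["camera_matrix"]))@np.array([u,v,1]); return o+d*(z-o[2])/d[2]
def w2pix(p,cam):
    c=viewer.camera_info(cam);q=np.array(c["camera_matrix"])@(np.array(c["R"])@np.array(p)+np.array(c["t"])); return q[:2]/q[2]
def find(name,cam,mn=0.2):
    return [(round(d["confidence"],2),toworld(d["at"],cam).round(0)) for d in viewer.pinpoint(name,cam) if d["confidence"]>mn]
def down(a):
    "tool down, jaw direction (tool y) at angle a from world x"
    y=np.array([np.cos(a),np.sin(a),0]);x=np.array([0,0,-1.]);return Rot.from_matrix(np.column_stack([x,y,np.cross(x,y)])).as_rotvec()
E
python3 - <<'E'
from h import *
for c in("top","scene"):
    snap(c,c+"0.png"); i=viewer.camera_info(c); print(c,(-np.array(i["R"]).T@i["t"]).round(),np.array(i["R"]).round(2).tolist(),i["camera_matrix"][0][0])
    for n in["pan","pan_bail","hook","heat_mat","tool_board","red_board","jar","bowl","mug","bun1_mid","tray1","tray1_a"]:
        print(n,[(a,b.tolist()) for a,b in find(n,c)])
o=robot.observe();print(o)
E
```

```text
pics
top [ 324.  -17. 1509.] [[0.01, -1.0, -0.0], [-0.98, -0.01, -0.19], [0.19, 0.0, -0.98]] 600.8308938773982
pan [(0.63, [749.0, 8.0, 1.0]), (0.52, [390.0, 251.0, 20.0])]
pan_bail [(0.8, [616.0, -5.0, 28.0])]
hook [(0.82, [510.0, -323.0, 10.0])]
heat_mat [(0.97, [618.0, 5.0, -0.0]), (0.65, [508.0, -323.0, 9.0]), (0.21, [503.0, -321.0, 1.0])]
tool_board [(0.69, [391.0, 251.0, 21.0]), (0.68, [501.0, -320.0, 0.0]), (0.43, [705.0, -97.0, 20.0])]
red_board []
jar [(0.87, [611.0, 498.0, -4.0])]
bowl [(0.77, [557.0, -503.0, 0.0]), (0.59, [787.0, -89.0, 27.0]), (0.29, [501.0, -319.0, -0.0])]
mug [(0.94, [492.0, 494.0, -3.0]), (0.62, [612.0, 503.0, -0.0])]
bun1_mid [(0.96, [736.0, -261.0, 21.0]), (0.81, [707.0, -96.0, 21.0]), (0.71, [750.0, -347.0, 25.0]), (0.65, [386.0, 104.0, 27.0]), (0.57, [820.0, -247.0, 23.0])]
tray1 [(0.94, [393.0, 288.0, 15.0]), (0.66, [502.0, 293.0, 12.0])]
tray1_a [(0.42, [685.0, 100.0, 24.0])]
scene [1169.  786. 1031.] [[-0.82, 0.58, -0.02], [0.42, 0.57, -0.71], [-0.4, -0.58, -0.7]] 527.909565871101
pan [(0.78, [745.0, 8.0, 3.0]), (0.33, [784.0, 2.0, 27.0])]
pan_b
[... 608 characters left out ...]
0, 26.0])]
{'t': 1.3, 'joints': array([-1.28398624,  0.46751781, -0.01159848,  1.6027123 ,  0.00599149,
        1.07142105, -0.05630503]), 'joint_velocities': array([-0.00161168,  0.0013076 ,  0.00055241, -0.00051489,  0.00085481,
       -0.0014459 , -0.00010039]), 'joint_torque': array([ 3.92060622e-05, -5.20434916e+01, -1.22167234e-02, -2.44048870e+01,
       -5.65801968e-02,  1.13811332e-02,  2.24038865e-05]), 'tcp_pos': array([210.54949865, 614.94477628, 190.5756888 ]), 'tcp_rot': array([ 0.25886133,  1.55521855, -0.25890454]), 'contact_force': array([ 0.14956119, -0.01997823,  0.30358376]), 'wrist_torque': array([-0.06025236,  0.00900697, -0.06381931]), 'grip_width': 1.0040238728137205}
```

View pics/top0.png

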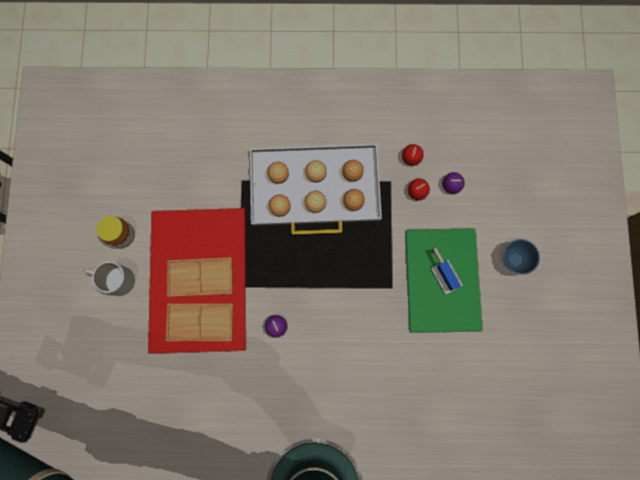

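View pics/scene0.png

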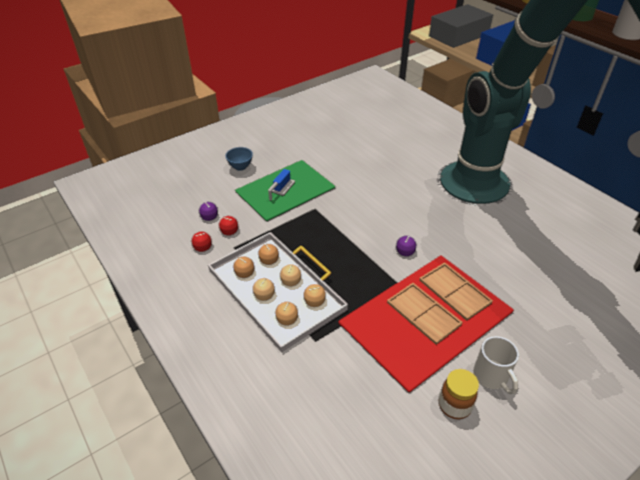

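Two trays, six buns in the pan; the puller stands on the right (blue grip at px 449,275), bail at (316,228), trays at (199,277) and (199,323). Now precise fits.

```bash
cat >> h.py <<'E'
def rect(mask,z,cam="top"):
    "largest blob -> world-plane min-area rectangle: centre, long axis yaw, size"
    n,l,s,_=cv2.connectedComponentsWithStats(mask.astype(np.uint8)); i=1+s[1:,4].argmax()
    v,u=np.where(l==i); P=np.array([pix2w(a,b,z,cam)[:2] for a,b in zip(u,v)],np.float32)
    (c,sz,_)=r=cv2.minAreaRect(P); b=cv2.boxPoints(r); e=[b[1]-b[0],b[2]-b[1]]; L=max(e,key=np.linalg.norm)
    return np.round(c,1),np.arctan2(L[1],L[0])%np.pi,np.round(sz,1)
def hsv(im): return cv2.cvtColor(im,cv2.COLOR_RGB2HSV)
def blue(im): h=hsv(im); return (h[...,0]>105)&(h[...,0]<125)&(h[...,1]>170)&(h[...,2]>90)
def yellow(im): h=hsv(im); m=(h[...,0]>18)&(h[...,0]<30)&(h[...,1]>150)&(h[...,2]>110); m[:,:150]=0; return m
def trays():
    out=[]
    viewer.read_camera("top")
    for d in viewer.silhouettes("tray1","top"):
        out.append((round(d["confidence"],2),)+rect(d["mask"],10))
    return out
def buns(cam="top"):
    viewer.read_camera(cam); return find("bun1_mid",cam,0.1)
E
python3 - <<'E'
from h import *
im=viewer.read_camera("top")
print("grip",rect(blue(im),44)); print("bail",rect(yellow(im),28))
h=hsv(im); green=(h[...,0]>45)&(h[...,0]<80)&(h[...,1]>120); print("green",rect(green,10))
print("mat",rect((h[...,2]<30)&(np.arange(480)[:,None]<300)&(np.arange(480)[:,None]>150),1))
for d in viewer.silhouettes("pan","top")[:2]: print("pan",d["confidence"],rect(d["mask"]&~yellow(im),22))
for n in("pan","heat_mat"): print(find(n,"top"))
m=(h[...,1]<60)&(h[...,2]>60); m[:, :405]=0;m[:,480:]=0; m[:232]=0;m[330:]=0
vs,us=np.where(m); print("hooksteel",us.min(),us.max(),vs.min(),vs.max(),m.sum())
print(trays()); print(buns())
crop=im[220:345,395:490]; cv2.imwrite('pics/c1.png',cv2.resize(crop,None,fx=6,fy=6,interpolation=cv2.INTER_CUBIC)[:600,:,::-1])
E
```

```text
grip (array([ 508.1, -325.4]), np.float32(0.4806509), array([66.2, 20.6]))
bail (array([627.6,   0. ]), np.float32(1.6196941), array([ 28. , 124.3]))Traceback (most recent call last):
  File "<stdin>", line 4, in <module>
  File "h.py", line 21, in rect
    v,u=np.where(l==i); P=np.array([pix2w(a,b,z,cam)[:2] for a,b in zip(u,v)],np.float32)
                                    ~~~~~^^^^^^^^^^^
  File "h.py", line 9, in pix2w
    c=viewer.camera_info(cam);R=np.array(c["R"]);o=-R.T@np.array(c["t"])
ValueError: time passes only in moves, steps and waits
```

```bash
python3 - <<'E'
s=open('h.py').read().replace("viewer.camera_info(cam)","info(cam)").replace("def snap","import functools\n@functools.cache\ndef info(cam): return viewer.camera_info(cam)\ndef snap")
open('h.py','w').write(s)
E
python3 - <<'E'
from h import *
im=viewer.read_camera("top")
h=hsv(im); green=(h[...,0]>45)&(h[...,0]<80)&(h[...,1]>120); print("green",rect(green,10))
print("mat",rect((h[...,2]<30)&(np.arange(480)[:,None]<300)&(np.arange(480)[:,None]>150),1))
for d in viewer.silhouettes("pan","top")[:2]: print("pan",d["confidence"],rect(d["mask"]&~yellow(im),22))
print(trays()); print(buns())
crop=im[225:325,405:485]; cv2.imwrite('pics/c1.png',cv2.resize(crop,None,fx=6,fy=6,interpolation=cv2.INTER_CUBIC)[:,:,::-1])
E
```

```text
green (array([ 501.1, -316.5]), np.float32(0.025291394), array([254.2, 175.4]))
mat (array([618.5,   3.7]), np.float32(1.5701698), array([382.9, 273.6]))
pan 0.7 (array([389.5, 285.3]), np.float32(1.5774989), array([ 89.8, 161.7]))
pan 0.55 (array([739.5,   4.9]), np.float32(1.6004099), array([216.2, 333.2]))
[(0.69, array([502.1, 290.4]), np.float32(1.6211934), array([ 93.7, 162.5])), (0.69, array([391.2, 287.5]), np.float32(1.5774984), array([ 93. , 163.2])), (0.52, array([700.7,   6. ]), np.float32(0.0062043513), array([52.9, 48.8]))]
[(0.95, array([ 735., -266.,   17.])), (0.93, array([383.,  99.,  25.])), (0.86, array([705., -96.,  21.])), (0.66, array([ 749., -348.,   23.])), (0.54, array([ 823., -245.,   23.]))]
```

View pics/c1.png

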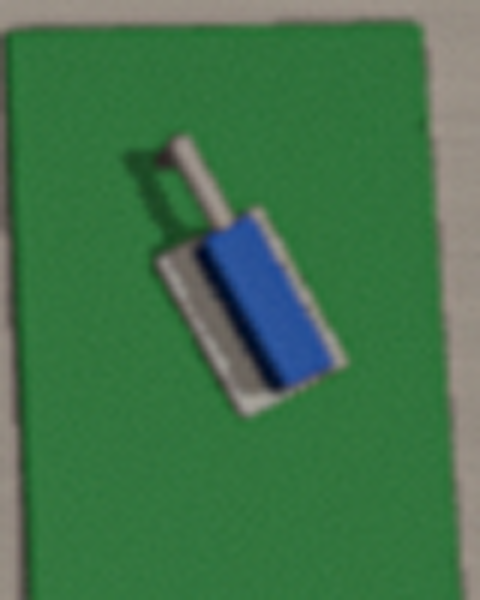

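```bash
cat >> h.py <<'E'
H=np.pi/2
def ikok(p,a): return kin.ik(list(map(float,p)),down(a))
E
python3 - <<'E'
from h import *
im=viewer.read_camera("top"); print(rect(blue(im),54))
for a in(H,-H):
    for p,y in(((507,-324,23),.49),((507,-324,200),.49),((562,-4,17),.05),((430,4,17),0),((550,300,150),0),((700,0,150),0)):
        q=ikok(p,a+y); print(a,p,None if q is None else q.round(2))
E
```

```text
(array([ 506.9, -323.3]), np.float32(0.48065174), array([65.7, 20.5]))
1.5707963267948966 (507, -324, 23) [ 0.17  0.64  0.46  1.86 -0.4   0.74  2.91]
1.5707963267948966 (507, -324, 200) [ 1.02  0.47 -0.67  1.68  0.32  1.1   2.31]
1.5707963267948966 (562, -4, 17) [-0.23  0.56  0.22  1.95 -0.19  0.65  1.74]
1.5707963267948966 (430, 4, 17) [-0.28  0.4   0.23  2.26 -0.19  0.5   1.66]
1.5707963267948966 (550, 300, 150) [-0.61  0.47  0.07  1.7  -0.04  0.97  1.05]
1.5707963267948966 (700, 0, 150) [-0.26  0.6   0.31  1.52 -0.2   1.06  1.68]
-1.5707963267948966 (507, -324, 23) [-0.09  0.76  0.85  1.88 -0.75  0.86  0.06]
-1.5707963267948966 (507, -324, 200) [-0.01  0.43  0.69  1.75 -0.31  1.07 -0.29]
-1.5707963267948966 (562, -4, 17) [-0.52  0.63  0.61  1.97 -0.54  0.71 -1.1 ]
-1.5707963267948966 (430, 4, 17) [-0.75  0.51  0.8   2.28 -0.68  0.6  -1.  ]
-1.5707963267948966 (550, 300, 150) [-1.03  0.53  0.66  1.73 -0.37  1.01 -1.81]
-1.5707963267948966 (700, 0, 150) [-0.53  0.69  0.75  1.54 -0.5   1.12 -1.24]
```

```bash
python3 - <<'E'
from h import *
grip(1.0)
o=robot.observe()["tcp_pos"]; robot.servo_line([float(o[0]),float(o[1]),300.])
robot.movep([507,-324,200],down(-H+.49))
im=viewer.read_camera("top"); print(rect(blue(im),54))
robot.servo_line([507,-323.5,23],feed=120)
print(robot.observe()["contact_force"].round(1))
print(grip(0.1,40)); o=robot.observe(); print(o["grip_width"]*92,o["contact_force"].round(1))
robot.servo_line([507,-323.5,150],feed=120)
robot.movep([550,-6,150],down(-H+.05))
o=robot.observe(); print(o["grip_width"]*92,o["t"])
snap("scene","s1.png"); im=snap("top","t1.png"); print(yellow(im).sum(), rect(blue(im),181)); print(find("hook","scene"),)
E
```

```text
Traceback (most recent call last):
  File "h.py", line 23, in rect
    n,l,s,_=cv2.connectedComponentsWithStats(mask.astype(np.uint8)); i=1+s[1:,4].argmax()
                                                                         ~~~~~~~~~~~~~~^^
ValueError: attempt to get argmax of an empty sequence
```

```bash
python3 - <<'E'
from h import *
im=snap("scene","s1a.png"); v,u=np.where(blue(im)&(np.arange(480)[:,None]<260)&(np.arange(640)[None]>255)&(np.arange(640)[None]<330)); print(u.mean(),v.mean(),len(u), w2pix([507,-324,40],"scene"))
robot.servo_line([507,-323.5,23],feed=120)
print(robot.observe()["contact_force"].round(1))
print(grip(0.1,40)); o=robot.observe(); print(o["grip_width"]*92,o["contact_force"].round(1))
robot.servo_line([507,-323.5,150],feed=120)
robot.movep([550,-6,150],down(-H+.05))
o=robot.observe(); print(o["grip_width"]*92,o["t"])
snap("scene","s1.png"); print(find("hook","scene"),find("pan_bail","scene"))
snap("top","t1.png")
E
```

```text
281.4347826086956 177.3217391304348 115 [282.074063   179.29502566]
[-0.1 -0.5  0.6]
False
23.312587315963263 [ 1.3 -0.9 -0.8]
23.54187466872902 11.4417
[(0.64, array([549.,  -6., 136.])), (0.49, array([744.,   9.,  -1.]))] [(0.8, array([620.,  -2.,  22.]))]
```

View pics/s1.png

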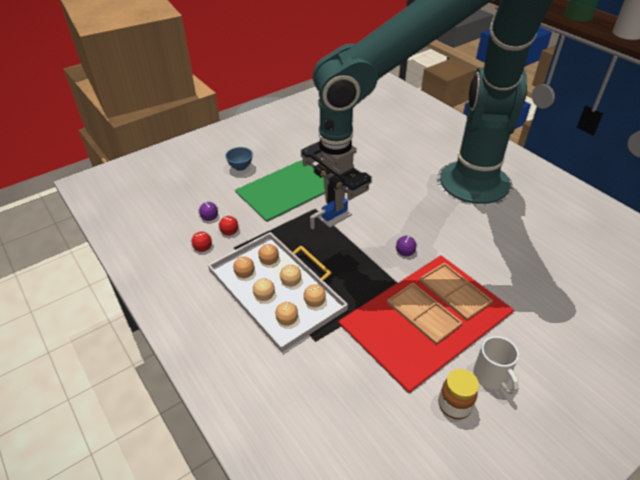

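```bash
python3 - <<'E'
from h import *
robot.servo_line([562.5,-4.6,60],feed=120)
print(robot.observe()["contact_force"].round(1))
for z in(45,30,17): robot.servo_line([562.5,-4.6,z],feed=40); print(z,robot.observe()["contact_force"].round(1))
im=snap("scene","s2.png"); cv2.imwrite('pics/s2c.png',cv2.resize(im[170:330,220:420],None,fx=3.5,fy=3.5)[:,:,::-1])
E
```

```text
[ 1.2 -0.5 -1.4]
45 [ 0.4  0.1 -2.1]
30 [-0.1 -0.2 -2.1]
17 [-0.6 -0.4 -3.2]
```

View pics/s2c.png

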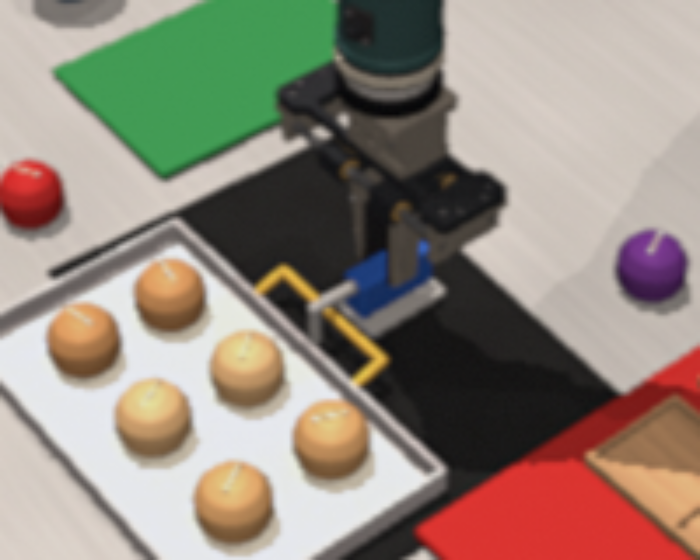

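The rod passes over the yellow bar and the hook tip is inside the gap (crop px 315,320). Now pull.

```bash
python3 - <<'E'
from h import *
for x,y in((530,-3),(482,-1),(434,1)):
    robot.servo_line([x,y,17],feed=40); o=robot.observe(); print(x,o["contact_force"].round(1),o["grip_width"]*92,o["t"])
snap("scene","s3.png"); print(find("pan","scene"),find("pan_bail","scene"),find("hook","scene"))
im=snap("top","t3.png"); print(rect(yellow(im),28)); print(find("pan","top"),find("pan_bail","top"))
E
```

```text
530 [ 2.5  0.3 -2.3] 23.942647201437808 15.0917
482 [ 3.4 -0.3 -2.6] 23.305850093051646 16.4417
434 [ 3.7 -0.5 -2.6] 23.258233683112135 17.7917
[(0.82, array([624.,   8.,  -0.])), (0.53, array([391., 288.,  13.])), (0.51, array([496., 301.,   1.]))] [(0.79, array([495.,   1.,  22.]))] [(0.64, array([431.,   2.,   6.]))]
(array([507.7, -50.4]), np.float32(0.0010557576), array([25. , 12.4]))
[(0.65, array([627.,   6.,   4.]))] [(0.69, array([494.,   4.,  25.])), (0.62, array([581.,   5.,  26.]))]
```

View pics/t3.png

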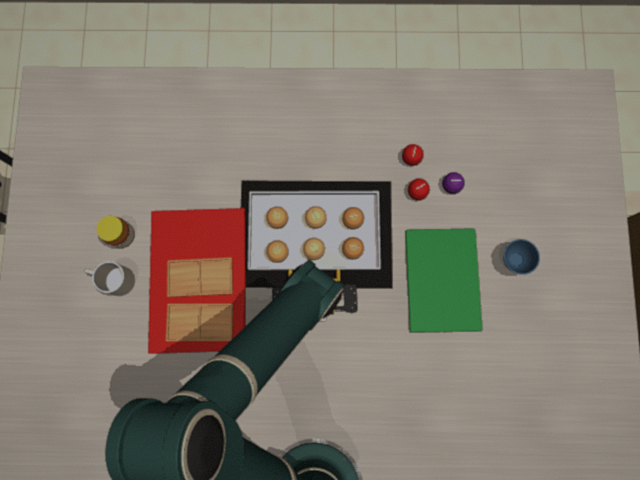

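```bash
python3 - <<'E'
from h import *
robot.hold(0.4)
robot.servo_line([441,1,17],feed=40); robot.servo_line([441,1,150],feed=100)
robot.movep([503,-319,150],down(-H+.45))
o=robot.observe(); print(o["grip_width"]*92,o["contact_force"].round(1))
viewer.read_camera("scene"); print(find("hook","scene"))
robot.servo_line([503,-319,40],feed=120)
for z in np.arange(36,20,-1.):
    robot.servo_line([503,-319,z],feed=25); f=robot.observe()["contact_force"][2]
    if f-o["contact_force"][2]>3: break
print(z,f); 
grip(0.5); robot.hold(.2); grip(1.0); robot.servo_line([503,-319,200],feed=150)
robot.movep([450,-150,300],down(-H)); 
im=snap("top","t4.png"); print(rect(blue(im),54),find("hook","top")); print(rect(yellow(im),28),robot.observe()["t"])
print(trays()); print(buns()); print(buns("scene"))
E
```

```text
23.66262224375355 [ 0.8 -0.3 -2.3]
[(0.83, array([ 502., -322.,  139.]))]
22.0 5.2157451263216625
(array([ 471.8, -332.2]), np.float32(0.43429893), array([46.3, 19.8])) [(0.81, array([ 483., -327.,    8.])), (0.3, array([ 557., -503.,   -2.]))]
(array([506.1,   5.3]), np.float32(1.5772679), array([ 27.4, 124.1])) 30.4667
[(0.63, array([390.7, 287.5]), np.float32(1.5934451), array([ 91.7, 164.9])), (0.56, array([503.1, 291.3]), np.float32(1.6238333), array([ 91.5, 160.6]))]
[(0.93, array([ 734., -261.,   20.])), (0.87, array([386.,  98.,  23.])), (0.86, array([580., -92.,  23.])), (0.8, array([ 749., -351.,   26.])), (0.74, array([ 825., -245.,   19.])), (0.52, array([626.,  10.,   4.]))]
[(0.89, array([575., -92.,  27.])), (0.77, array([387., 102.,  19.])), (0.68, array([ 745., -353.,   21.])), (0.65, array([ 733., -258.,   20.])), (0.53, array([ 826., -249.,   22.]))]
```

View pics/t4.png

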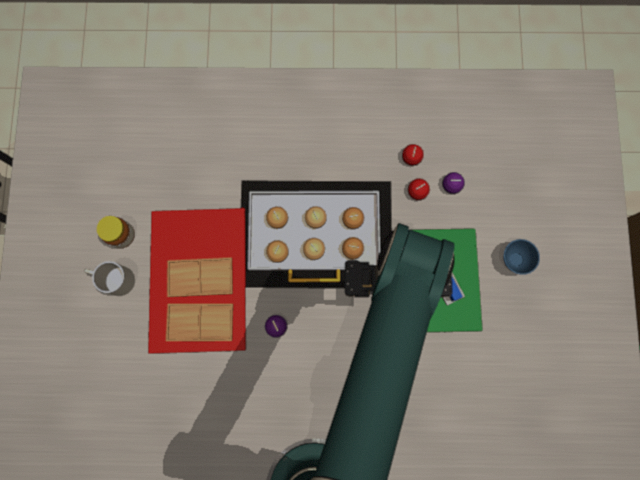

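```bash
cat >> h.py <<'E'
def panbuns(im):
    h=hsv(im); m=((h[...,0]>5)&(h[...,0]<24)&(h[...,1]>90)&(h[...,2]>90)).astype(np.uint8)
    m[:,:252]=0;m[:,385:]=0;m[:185]=0;m[270:]=0
    n,l,s,c=cv2.connectedComponentsWithStats(m)
    return [(pix2w(*c[i],26,"top")[:2].round(1),int(s[i,4])) for i in range(1,n) if s[i,4]>120]
T={1:((391.,287.5),.01),2:((502.7,291.),.05)}
def comp(t,s):
    (x,y),a=T[t]; return np.array([x-s*39*np.sin(a),y+s*39*np.cos(a)]),a
E
python3 - <<'E'
from h import *
im=viewer.read_camera("top"); print(panbuns(im))
for t in(1,2):
    for s in(-1,1):
        p,a=comp(t,s)
        for b in(0,np.pi,-np.pi):
            q=ikok([*p,27],a+b); print(t,s,p,b,None if q is None else q.round(2))
print(robot.observe()["joints"].round(2))
E
```

```text
[(array([653.9, 101.5]), 324), (array([654.2,   4.4]), 283), (array([654.5, -91.6]), 327), (array([577.4, -90.7]), 342), (array([574. ,   8.1]), 288), (array([567. ,  98.9]), 321)]
1 -1 [391.3899935  248.50194998] 0 [-1.05  0.45  0.49  2.19 -0.38  0.58 -0.26]
1 -1 [391.3899935  248.50194998] 3.141592653589793 [-1.6   0.93  1.34  2.22 -1.13  1.04 -2.71]
1 -1 [391.3899935  248.50194998] -3.141592653589793 [-1.6   0.93  1.34  2.22 -1.13  1.04 -2.71]
1 1 [390.6100065  326.49805002] 0 [-1.11  0.5   0.43  2.08 -0.35  0.63 -0.43]
1 1 [390.6100065  326.49805002] 3.141592653589793 [-1.68  1.    1.34  2.11 -1.15  1.11 -2.87]
1 1 [390.6100065  326.49805002] -3.141592653589793 [-1.68  1.    1.34  2.11 -1.15  1.11 -2.87]
2 -1 [504.6491876  252.04873984] 0 [-1.09  0.66  0.75  1.96 -0.64  0.77  0.09]
2 -1 [504.6491876  252.04873984] 3.141592653589793 [-1.29  0.84  1.08  1.97 -0.94  0.95 -2.8 ]
2 -1 [504.6491876  252.04873984] -3.141592653589793 [-1.29  0.84  1.08  1.97 -0.94  0.95 -2.8 ]
2 1 [500.7508124  329.95126016] 0 [-1.23  0.74  0.82  1.88 -0.72  0.85  0.01]
2 1 [500.7508124  329.95126016] 3.141592653589793 [-1.4   0.92  1.12  1.89 -0.99  1.03 -2.92]
2 1 [500.7508124  329.95126016] -3.141592653589793 [-1.4   0.92  1.12  1.89 -0.99  1.03 -2.92]
[-0.98  0.05  1.31  1.93 -0.05  1.2  -1.22]
```

```bash
cat >> h.py <<'E'
def pick(b,near=True):
    x,y=map(float,b); grip(0.79); robot.movep([x,y,130],down(-H))
    f0=robot.observe()["contact_force"]; robot.servo_line([x,y,40],feed=150); robot.servo_line([x,y,12],feed=60)
    print("down",(robot.observe()["contact_force"]-f0).round(1)); grip(0.4,15); w=robot.observe()["grip_width"]*92
    robot.servo_line([x,y,130],feed=120); print("pick",b,"w",round(w,1),round(robot.observe()["grip_width"]*92,1)); return w
def place(t,s):
    p,a=comp(t,s); x,y=map(float,p); robot.movep([x,y,120],down(a)); print("held w",round(robot.observe()["grip_width"]*92,1))
    if robot.observe()["grip_width"]*92<45: print("LOST"); return False
    f0=robot.observe()["contact_force"]; robot.servo_line([x,y,45],feed=150)
    for z in np.arange(40,25.5,-2.):
        robot.servo_line([x,y,z],feed=40); f=(robot.observe()["contact_force"]-f0)[2]
        if f>2: break
    print("rel z",z,round(f,1)); grip(0.72); robot.hold(.15); robot.servo_line([x,y,150],feed=150); grip(.79); return True
E
python3 - <<'E'
from h import *
pick((654,101.5)); place(2,-1)
im=snap("top","t5.png"); print(panbuns(im),robot.observe()["t"])
im=snap("scene","s5.png"); cv2.imwrite('pics/s5c.png',cv2.resize(im[180:400,200:520],None,fx=2.5,fy=2.5)[:,:,::-1])
E
```

```text
down [0.1 0.1 0. ]
pick (654, 101.5) w 44.8 44.6
held w 44.7
LOST
[(array([654.5,   4.2]), 283), (array([654.6, -91.7]), 326), (array([577.3, -90.8]), 333), (array([574.1,   8. ]), 293), (array([567. ,  98.7]), 323)] 36.8
```

View pics/s5c.png

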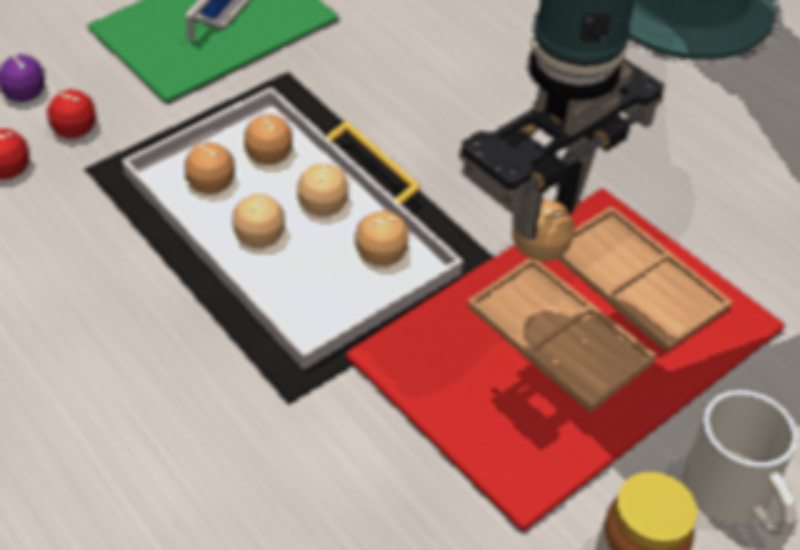

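View pics/t5.png

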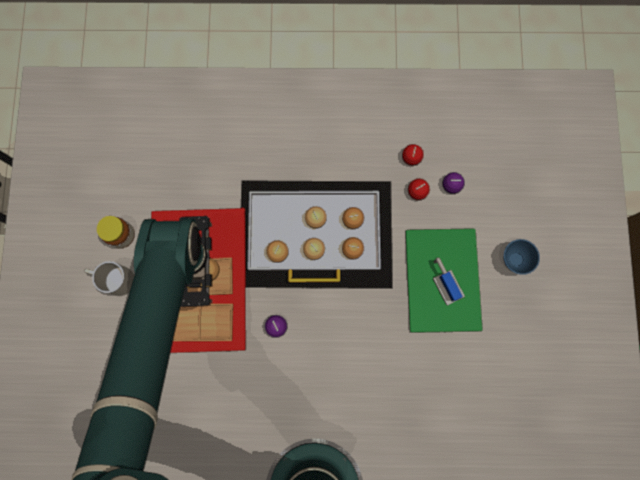

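The bun is in fact held (on its dome, hence 44.7 mm); my "lost" threshold was too high. Place it, and grip lower next time.

```bash
sed -i 's/\*92<45/*92<25/; s/,12\],feed=60/,8],feed=60/' h.py
python3 - <<'E'
from h import *
place(2,-1)
im=snap("top","t6.png"); print(panbuns(im),robot.observe()["t"])
pick(panbuns(im)[-1][0]); 
im=snap("scene","s6.png"); cv2.imwrite('pics/s6c.png',cv2.resize(im[180:400,200:520],None,fx=2.5,fy=2.5)[:,:,::-1])
E
```

```text
held w 44.8
rel z 26.0 1.1
[(array([654.3,   4.2]), 286), (array([654.6, -91.9]), 324), (array([574.1,   7.9]), 291), (array([577.2, -90.6]), 337), (array([566.9,  98.8]), 322)] 41.7583
down [-0.3 -0.3  0.3]
pick [566.9  98.8] w 49.5 49.1
```

View pics/s6c.png

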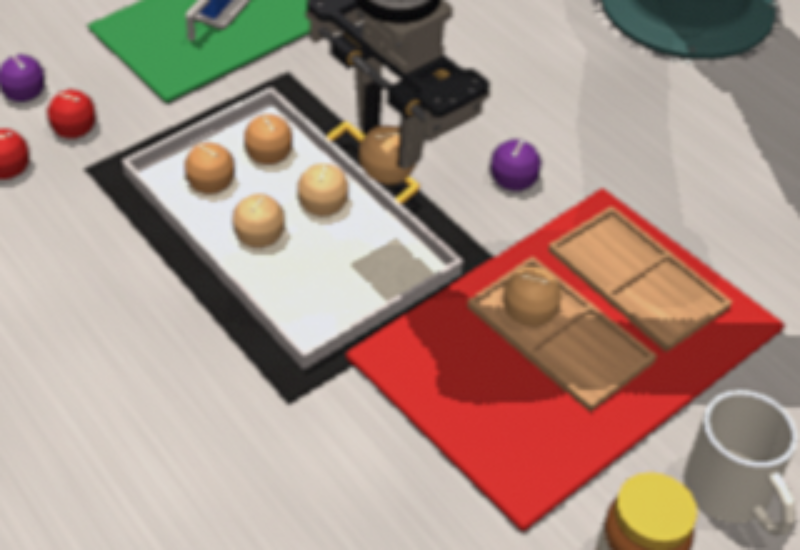

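First bun lies in the tray compartment (crop px 532,297), second held. Continue with the round.

```bash
python3 - <<'E'
from h import *
place(1,-1); robot.hold(.2)
im=snap("top","t7.png"); B=panbuns(im); print(B,robot.observe()["t"])
robot.movep([450,60,300],down(-H))
im=snap("scene","s7.png"); cv2.imwrite('pics/s7c.png',cv2.resize(im[180:400,200:520],None,fx=2.5,fy=2.5)[:,:,::-1])
im=viewer.read_camera("top"); print(find("bun1_mid","top",.05)); print(trays())
E
```

```text
held w 49.5
rel z 26.0 0.4
[(array([654.5,   4.2]), 281), (array([654.5, -91.7]), 325), (array([577.3, -90.6]), 331), (array([574. ,   8.1]), 288)] 51.8083
[(0.79, array([580., -94.,  21.])), (0.67, array([ 750., -346.,   23.])), (0.62, array([ 822., -245.,   20.])), (0.59, array([ 735., -262.,   19.]))]
[(0.98, array([503.9, 296. ]), np.float32(1.6242726), array([ 94.2, 151.2])), (0.62, array([391.2, 287.7]), np.float32(1.5774958), array([ 88.1, 163. ]))]
```

View pics/s7c.png

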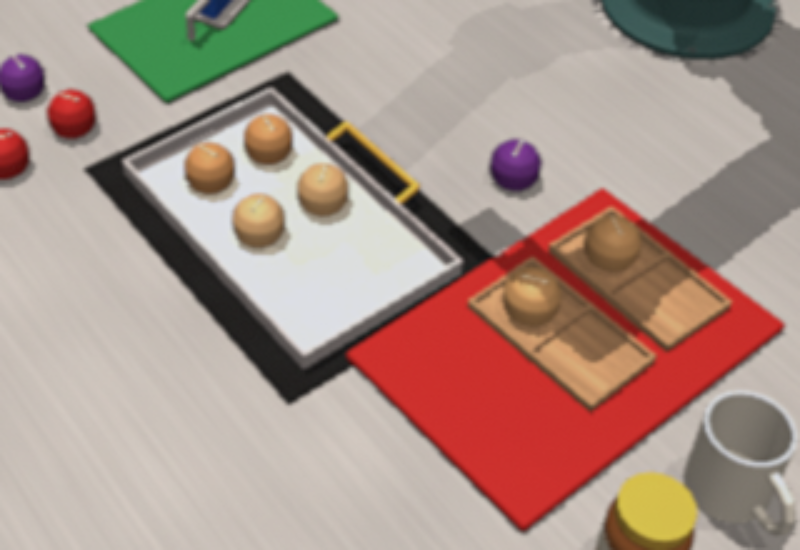

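```bash
python3 - <<'E'
from h import *
for t,(u,v) in((2,(412.8,298.8)),(1,(445.2,277.2))): print(comp(t,-1)[0],pix2w(u,v,38,"scene").round())
robot.hold(.2)
pick((654.5,4.2)); place(2,1)
im=viewer.read_camera("top"); B=panbuns(im); print(B,robot.observe()["t"])
E
```

```text
[504.6491876  252.04873984] [509. 256.  38.]
[391.3899935  248.50194998] [395. 252.  38.]
down [ 0.7  0.  -0.7]
pick (654.5, 4.2) w 49.2 49.3
held w 49.3
rel z 26.0 -0.3
[(array([654.5, -91.6]), 328), (array([577.3, -90.5]), 334), (array([574.,   8.]), 288)] 64.0083
```

```bash
python3 - <<'E'
from h import *
pick((574,8)); place(1,1)
robot.movep([400,-60,320],down(-H)); robot.hold(.3)
im=snap("top","t8.png"); print(panbuns(im),robot.observe()["t"]); print(rect(yellow(im),28),find("hook","top")); 
cv2.imwrite('pics/t8c.png',cv2.resize(im[150:360,140:500],None,fx=2.2,fy=2.2)[:,:,::-1])
im=snap("scene","s8.png"); print(find("hook","scene"),find("pan","scene")); cv2.imwrite('pics/s8c.png',cv2.resize(im[150:400,200:520],None,fx=2.4,fy=2.4)[:,:,::-1])
E
```

```text
down [ 0.8 -1.6 -1.1]
pick (574, 8) w 49.2 49.4
held w 49.2
rel z 26.0 -0.2
[(array([654.6, -91.7]), 325), (array([577.5, -91.7]), 326)] 76.3833
(array([505.9,  35.1]), np.float32(1.5773038), array([27.4, 64.6])) [(0.86, array([ 483., -327.,   10.]))]
[(0.77, array([ 480., -336.,   11.])), (0.69, array([492., 493.,   4.]))] [(0.9, array([622.,   6.,   0.]))]
```

View pics/s8c.png

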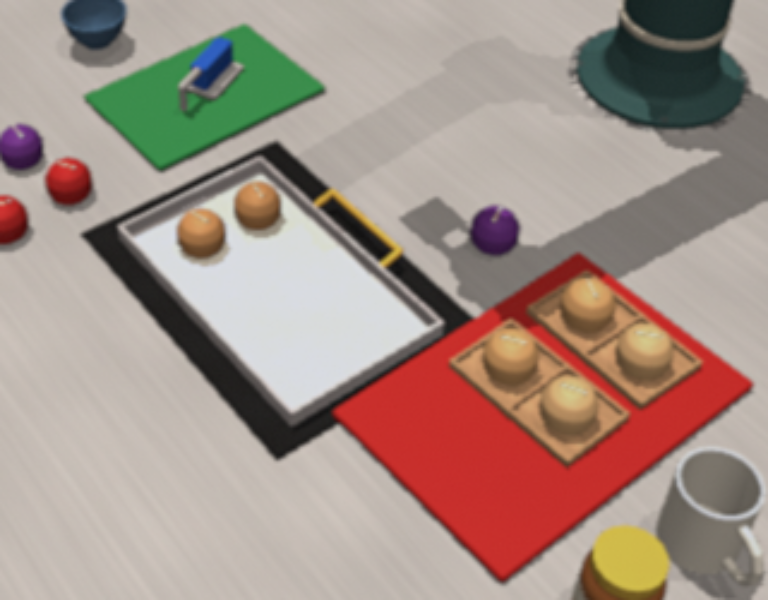

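View pics/t8c.png

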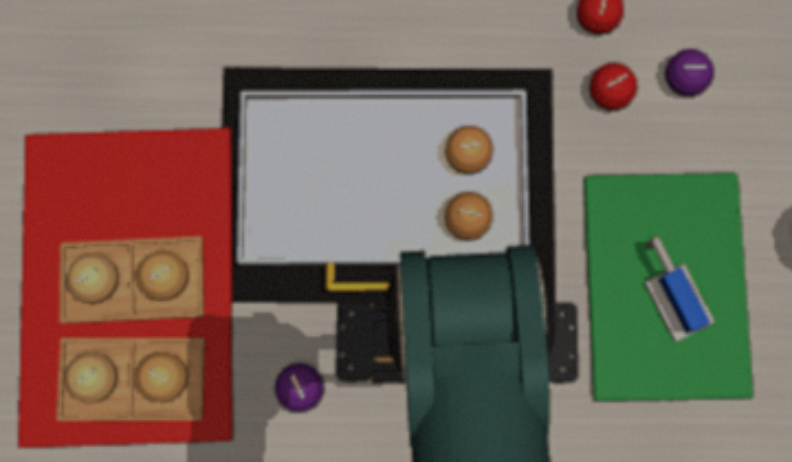

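```bash
python3 - <<'E'
from h import *
for t,s,u,v in((2,1,92,278),(2,-1,162,275),(1,1,92,378),(1,-1,162,377)): print(t,s,(pix2w(140+u/2.2,150+v/2.2,38,"top")[:2]-comp(t,s)[0]).round(1))
robot.job_done()
E
```

```text
2 1 [-0.2  0.4]
2 -1 [-0.2  0.1]
1 1 [-0.8 -1.8]
1 -1 [ 0.1 -1. ]
the job is handed in; nothing more can be done
```

The job is done and handed in at about 77 s; no verdict was reported. I dragged the pan onto the heat mat with the puller and stood the puller back on the green board. I then dealt four buns to the two trays present, one to each tray before either got its second. The two spare buns stay in the pan.

**Last checks from the camera pictures:**
- **Buns in trays:** all four lie within about 2 mm of their compartment centres.
- **Pan:** it sits about 4 mm in x and 2 mm in y from the mat's centre, with the two spare buns in it.
- **Puller:** it stands upright on the green board, about 20 mm from the board's centre. That is about 20 mm from where I released it. It was first seen there just after the release and had not moved on since. I don't know whether it shifted as I let go or was knocked, but it is well within the limits, so I left it.
- **Bystanders:** the jar, bowl, mug and look-alikes appear unmoved in the pictures; I did not measure them again at the end.

**One check that disagreed:** my check for a lost bun tripped on the first bun, because it was gripped high on its dome and the jaws closed further than I allowed for. A picture showed it was still held, so I placed it normally and gripped the rest lower.

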